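Close a spring hold-down gently on a batten

ROBOT

A 6-joint arm with a two-finger parallel gripper is mounted at the origin on a cart in front of the work surface, level with it; the furniture and walls round the work are solid. World frame = base frame: x ahead of the robot, y to its left, z up, the work surface at z = 0. Lengths are in mm, angles in rad, forces in N, time in s.
With the tool pointing down it reaches from about 275 to 750 mm from the base axis. Payload 10.2 kg.
Tool frame: the origin (TCP) lies midway between the tips of the shut fingers; the grasp point (between the pads) lies grip_depth behind it (grip_depth is the distance from the TCP to the grasp point, in mm); z points along the fingers, y is the line along which they close (so a half turn about z gives the same grasp; the last joint's range is limited). The gripper opens to 85 mm and grips with 20 to 120 N. Pads are 22 mm wide; open, the fingers measure 114 mm over their backs; the gripper's body (76 mm by 85 mm) begins 54 mm behind the grasp point. The pads swing forward as they close: fully open they stand 13 mm farther back than shut.
Start: joints at [-1.531, 0.313, 1.498, -0, 1.331, -0.223], TCP at [136.374, -506.985, 231.294] pointing down, gripper open.
Joint ranges: [-2.94, 2.94], [-0.97, 2.17], [0.19, 2.56], [-1.23, 4.37], [0.02, 3.11], [-2.88, 2.88]. Speed limits (rad/s): [2.39, 2.39, 3.01, 3.14, 3.14, 3.14].

INTERFACE

Orientations are given as a unit quaternion [w, x, y, z].
In Python, from rig import * gives the robot as it stands.
- The arm moves only by the tool servo_tool, never from a script. Its argument "commands" is a list of rows, each a list of 3 entries, a list of its own where there are three numbers: the gripper command: -1 is fully open, 1 is shut, values between are in proportion, then the shift along the tool's x, y, z in m, then the turn, a rotation vector about the tool's x, y, z in units of 6 degrees (1.0 is 6 degrees). In form: [[grip, [dx, dy, dz], [ax, ay, az]], ...]. A call has 1 to 10 rows; each row shifts and turns the commanded pose from where the row before left it, along the tool's axes as they then stand; what a row does not reach is not made up. A row lasts 1/12 s, in which the tool goes at most 41.7 mm and 7.16 degrees, less where a joint would pass 70% of its speed; a pose out of reach is approached as far as the arm can. A call is refused whole if a number of a shift passes 0.0417 or a number of a turn 1, either way. A call with a gripper value outside its range is refused whole. The fingers move at their own pace and stop on an object; "squeeze" is the grip in N (left out, the last holds). Time passes only in rows, so rows that do not move let the fingers close. It gives the time, the measured TCP pose, the force, the opening and the grip force at its end, in the units of the state.
- sense(): the state, without advancing time (a new reading comes with each control period).
- capture(name): name is "scene" or "top" or "wrist"; returns a dict with "pixels" (384x512x3 uint8, red, green, blue), "z_map" (384x512 float32, mm along the optical axis (not along the pixel's ray), 0 where there is no reading), "fx", "fy", "cx", "cy" (pixels), "rvec" (rotation vector, rad) and "tvec" (3), from world to camera coordinates, as OpenCV has them; the wrist camera has in their place "T_tool_cam" (4x4, takes a point from camera to tool coordinates, whose origin is the TCP and whose axes are the flange's). Camera axes: x right, y down, z forward; pixel columns grow to the right and rows downward; lengths in mm; the calibration is good to about 2 mm. A picture is of the moment at which its call begins: read the wrist's pose just before it.
- finish_job(): hands the job in; it is judged then, once.
The state is a dict: "time_s": time; "joints": joint angles; "dq": joint speeds; "tau": joint torques, N m; "eef_pos": TCP position; "ee_rot": TCP orientation; "force": force on the tool from outside, world axes, zero at the start; "wrist_torque": the same for the moment, N m; "grip_width": opening from 0.0 (shut) to 1.0 (fully open); "grip_force": force on a finger pad.
Only numpy, scipy, OpenCV 4.12 (cv2) and the standard library are available. Lean on these libraries where they do the work, as an engineer would, in place of code of your own. Each camera call takes 0.05 s, during which the arm holds its last target. There are 200 camera calls.

TASK

Slide the red-brown batten snug along the fence and fully home against the end stop, under the raised foot of the spring clamp. Then press the red paddle down until the yellow catch springs clear, and keep your hand on the paddle while it comes back up slowly, over about two seconds, so that the foot settles gently on the batten and never snaps down; then leave it clamped there. Do not disturb the other things on the table.

Things in the scene. Friction and masses are not known exactly. Their poses are not given: they have to be found in the camera images.
- jig: clamping jig, fixed. Origin on the table top, on the fence face line, by the foot; x along the fence to the end stop (roughly away from the robot), y toward the paddle, z up. Fence: grey metal strip 24 mm high, y 0 to 22, face at y = 0 from x = -200 to 65. The batten's lane is table at y < 0. Plywood base 18 mm, x -40 to 70, y 22 to 262. Grey hinge cheeks to z = 92, x -18 to 18, y 45 to 75
- stop_face (a point): point on the face of the end stop (grey metal bar 28 x 100 x 24 mm, face at jig x = 45, from y = -78 to 22), at the middle of the batten's place: jig frame (45, -18, 17) mm
- lever (a joint): dark steel lever rocking on a pin along jig x at jig (0, 60, 75) mm, foot toward -y, paddle toward +y. Rad, grows as the paddle goes down and foot up: 0.42 held by the catch (start), 0.47 lower limit, 0.10 foot resting on the batten, 0 nothing under it. A spring drives it to 0; let go it snaps back in a tenth of a second. Turning back over 0.8 rad/s (0.1 m/s at the paddle) counts as a snap
- paddle (a point): middle of the top of the red paddle (56 mm along jig x, 52 mm along the lever), 120 mm from the pin. At the start 56 mm above the table, sloping down outward by 0.22 rad; level at lever 0.2; 93 mm high when clamped. It moves almost straight up and down (within 10 mm in jig y). Spring force here about 7.5 N held down, 6 N near clamped
- foot (a point): lowest point of the black rubber foot (24 mm ball on a steel stem), 75 mm from the pin; 60 mm above the table when the clamp is caught open, 26 mm when shut with nothing under it
- catch (a joint): yellow C-shaped hook over the lever's steel nose, 40 mm outward of the paddle's middle, top under 60 mm above the table. 0 = hooked (rad); the lever's upward load keeps it hooked. When the paddle is pressed 2 to 6 mm further down (about 8 N) the hook is unloaded, swings outward by its own light spring to 0.9 and stays clear
- batten: red-brown timber strip, 36 x 151 x 34 mm (own x, y, z), about 0.11 kg. Origin at the centre of its underside; long axis its own y, roughly along jig x at the start. At home its middle is at jig (-30, -18) mm; at the start it lies 50 to 80 mm short of the stop, 20 to 55 mm off the fence, up to 0.2 rad askew
- tape: yellow tape measure, 38 x 78 x 67 mm, origin at the centre of its underside; bystander
- sander: brown cork sanding block, 63 x 112 x 34 mm, origin at the centre of its underside; bystander
- cup: white plastic cup, 83 mm wide, 88 mm high, origin at the centre of its underside; bystander
- screws: open cardboard box of screws, 86 x 96 x 62 mm, origin near the centre of its underside; bystander

How it is judged (in metres and radians):
On the way, in this order (a step that is already met when the one before it is completed fails the run):
1. the batten is home against fence and stop while the clamp is still caught open (x of batten in the frame of jig above -0.0365 m and y of batten in the frame of jig between -0.0245 and 0 m and angle between the y axis of batten and the x axis of jig, either way round below 0.06 rad and angle between batten's own z axis and vertical below 0.08 rad and value of joint lever above 0.38 rad and value of joint catch below 0.3 rad), for 0.2 s.
2. the catch has sprung clear while the paddle is still held down, the batten still home (x of batten in the frame of jig above -0.0365 m and y of batten in the frame of jig between -0.0245 and 0 m and angle between the y axis of batten and the x axis of jig, either way round below 0.06 rad and angle between batten's own z axis and vertical below 0.08 rad and value of joint catch above 0.6 rad and value of joint lever above 0.33 rad), for 0.05 s.
At the end, for the whole second after the job is handed in: the batten lies flat, within 6 mm of the end stop and of the fence and within 0.06 rad of parallel to it; the lever rests with its foot on the batten (0.07 to 0.14 rad) and the catch is clear (over 0.6 rad); lever and batten are at rest (x of batten in the frame of jig above -0.0365 m and y of batten in the frame of jig between -0.0245 and 0 m and angle between the y axis of batten and the x axis of jig, either way round below 0.06 rad and angle between batten's own z axis and vertical below 0.08 rad and value of joint lever between 0.07 and 0.14 rad and value of joint catch above 0.6 rad and velocity of joint lever between -0.05 and 0.05 rad/s and linear speed of batten below 0.01 m/s); the robot touches nothing.
It fails at once if the lever turns back faster than 0.8 rad/s (it snaps) (velocity of joint lever below -0.8 rad/s).
It fails at once if the yellow tape measure is moved by more than 20 mm (distance of tape from where it was at the start of the episode above 0.02 m).
It fails at once if the cork sanding block is moved by more than 20 mm (distance of sander from where it was at the start of the episode above 0.02 m).
It fails at once if the white cup is moved by more than 20 mm (distance of cup from where it was at the start of the episode above 0.02 m).
It fails at once if the box of screws is moved by more than 20 mm (distance of screws from where it was at the start of the episode above 0.02 m).
It also fails if it takes over 64 s, if anything falls off the work surface, if the arm or the gripper's body presses on something with over 40 N, if the wrist force passes 120 N, or if a joint passes its speed limit or range.

## Working session

There is one attempt and no reset: what is moved stays moved. The work goes in short steps, Python scripts to look and compute and a tool call to move; the robot and the scene stay as the last step left them, time stands still between calls to the robot, and variables do not carry over. Pictures are saved under pics/ and viewed, at most 10 in all, crops included, and the job is handed in when it is done.

Besides the shell and the picture viewer there is one more tool, called after "Request:" in YAML: its name, and indented under it one key for each argument. servo_tool: Moves the arm, as the interface text tells. Its arguments: {"type":"object","properties":{"commands":{"type":"array"},"squeeze":{"type":"number"}},"required":["commands"]}

```bash
mkdir -p pics
cat > h.py <<'E'
from rig import *
import numpy as np, cv2
def cap(n,f):
    s=sense(); c=capture(n); cv2.imwrite('pics/'+f+'.png',c['pixels'][:,:,::-1]); 
    c['s']=s; np.save('pics/'+f+'.npy',c,allow_pickle=True); return c
def load(f): return np.load('pics/'+f+'.npy',allow_pickle=True).item()
def w(c,u,v,z=None):
    """world pt from pixel via depth map (z None) or on plane z"""
    R=cv2.Rodrigues(np.array(c['rvec'],float))[0]; t=np.array(c['tvec'],float).ravel()
    r=np.array([(u-c['cx'])/c['fx'],(v-c['cy'])/c['fy'],1.])
    o=-R.T@t; d=R.T@r
    k=c['z_map'][int(round(v)),int(round(u))] if z is None else (z-o[2])/d[2]
    return (o+k*d).round(1)
E
python3 - <<'E'
from h import *
for n in('scene','top'): cap(n,n+'0')
a=cv2.imread('pics/top0.png'); cv2.imwrite('pics/top0b.png',cv2.resize(a,(800,600)))
print(sense())
E
```

```text
{'time_s': 0.1, 'joints': array([-1.53137969e+00,  3.13369150e-01,  1.49834374e+00, -1.67577715e-05,
        1.33102216e+00, -2.23423586e-01]), 'dq': array([-0.00037738, -0.0011798 , -0.00297321,  0.00024048, -0.00064408,
       -0.00229802]), 'tau': array([ 3.72874812e-03, -4.12895072e+01, -2.60142320e+01, -2.21240443e-04,
        3.02762986e-03, -1.39834862e-05]), 'eef_pos': array([ 136.37061288, -506.7407383 ,  230.81158862]), 'ee_rot': array([-5.69528163e-04,  9.91376376e-01,  1.31044097e-01,  4.43743102e-05]), 'force': array([-0.05721207, -0.46300087, -1.00047368]), 'wrist_torque': array([-0.01355697, -0.02659949, -0.00024266]), 'grip_force': 0.0, 'grip_width': 1.0021224531324697}
```

View pics/top0b.png

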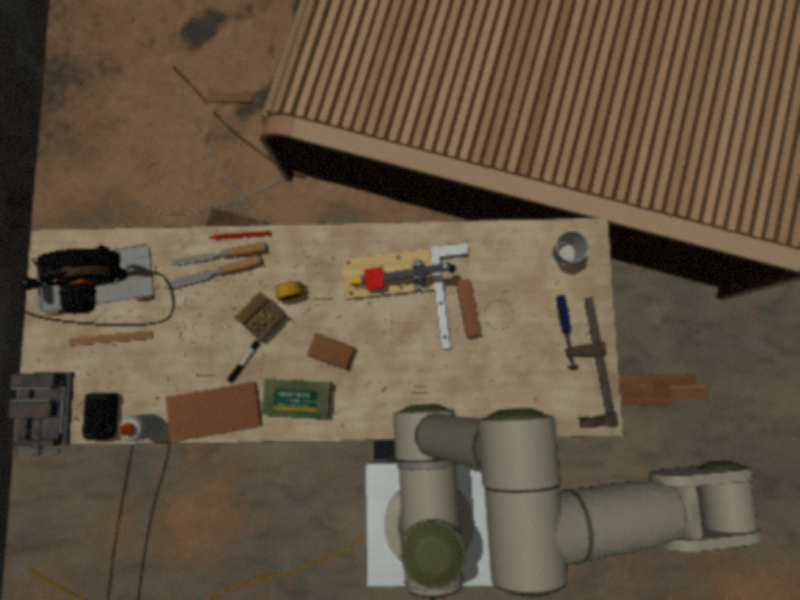

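View pics/scene0.png

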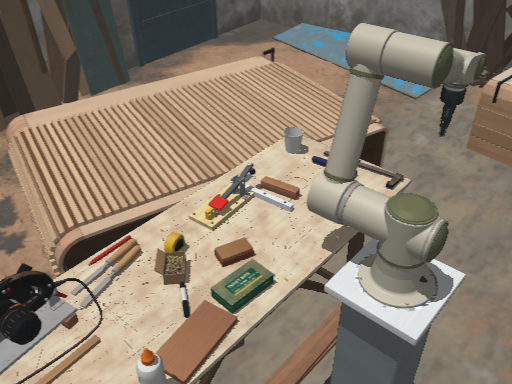

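The top view (enlarged 800x600) shows the fence running from (437,250) to (447,347), the stop at (450,249), the batten at (468,308), the paddle at (374,278) and the catch near (350,283). The cup is far right at (570,250). The sander (330,350), screws (262,317) and tape (290,290) are to the left.

Run:
```python
from h import *
c=load('top0'); k=.64
R=cv2.Rodrigues(c['rvec'])[0]; print((-R.T@c['tvec'].ravel()),c['fx'])
for n,u,v,z in [('fence near',447,347,24),('fence far',437,250,24),('stop R',468,247,24),('bat',468,308,34),('batfar',464,281,34),('batnear',473,337,34),('paddle',374,278,56),('cup',570,250,88),('tape',290,290,67),('sander',330,350,34)]:
    print(n,w(c,u*k,v*k,z),w(c,u*k,v*k))
a=c['pixels'][150:235,215:315,::-1]; cv2.imwrite('pics/topc.png',cv2.resize(a,None,fx=7,fy=7,interpolation=cv2.INTER_CUBIC))
```

```text
[ 347.65967784   41.23175555 1574.56787922] 379.2882921876867
fence near [443.9 -57.4  24. ] [444.  -57.4  23. ]
fence far [703.3 -38.2  24. ] [704.7 -38.5  17.6]
stop R [ 709.8 -121.2   24. ] [ 716.4 -124.2   -4.5]
bat [ 544.1 -114.5   34. ] [ 543.9 -114.4   35.3]
batfar [ 616.  -106.5   34. ] [ 616.8 -106.9   29.4]
batnear [ 468.  -124.9   34. ] [ 470.5 -128.3    2.4]
paddle [624.7 129.4  56. ] [625.  129.5  54.2]
cup [ 681.5 -374.3   88. ] [ 7.013e+02 -3.989e+02 -1.000e-01]
tape [595.5 346.4  67. ] [595.5 346.4  66.7]
sander [441. 247.  34.] [441.2 247.5  30. ]
```

View pics/topc.png

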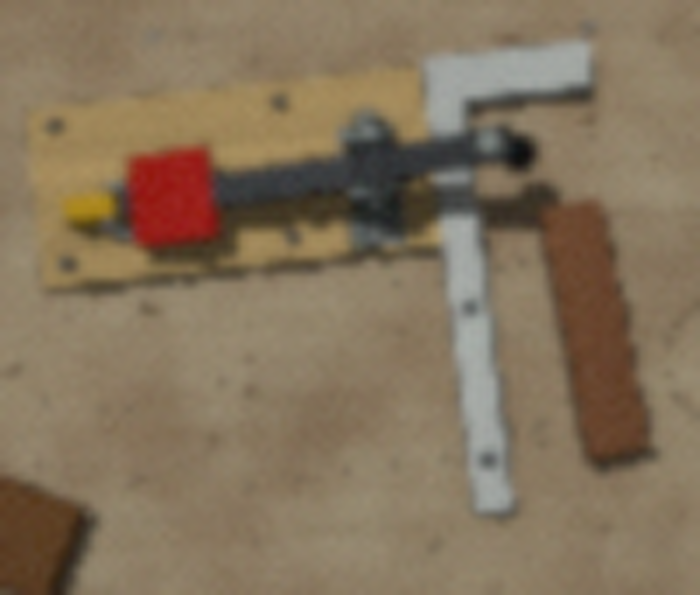

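The crop shows the fence face from (466,100) to (514,510), the stop face at row ~98, and the batten's corners at about (542,208), (600,200), (648,448) and (592,465). The lane to the right of the batten is free.

Request:
servo_tool:
  commands:
    - [1,[0.0377,-0.0172,0],[0,0,0]]
    - [1,[0.0377,-0.0172,0],[0,0,0]]
    - [1,[0.0377,-0.0172,0],[0,0,0]]
    - [1,[0.0377,-0.0172,0],[0,0,0]]
    - [1,[0.0377,-0.0172,0],[0,0,0]]
    - [1,[0.0377,-0.0172,0],[0,0,0]]
    - [1,[0.0377,-0.0172,0],[0,0,0]]
    - [1,[0.0377,-0.0172,0],[0,0,0]]
    - [1,[0.0377,-0.0172,0],[0,0,0]]
    - [1,[0.0377,-0.0172,0],[0,0,0]]

```text
time_s: 0.93
eef_pos: [457.0, -241.2, 231.2]
ee_rot: [-0.0, 0.991, 0.131, -0.0]
force: [0.8, -1.3, 0.3]
grip_width: -0.004
grip_force: 0.0
```

Request:
servo_tool:
  commands:
    - [1,[0.03,-0.0137,0],[0,0,0.6]]
    - [1,[0.02,-0.01,0],[0,0,0.6]]
    - [1,[0,0,0],[0,0,0.4]]
    - [1,[0,0,0],[0,0,0]]
    - [1,[0,0,0],[0,0,0]]

```text
time_s: 1.35
eef_pos: [498.6, -208.1, 230.9]
ee_rot: [-0.0, 0.999, 0.048, -0.0]
force: [0.6, -0.7, -0.0]
grip_width: 0.001
grip_force: 0.0
```

```bash
cat >> h.py <<'E'
from scipy.spatial.transform import Rotation as Ro
def cloud(c):
    """world xyz of every pixel"""
    v,u=np.mgrid[:384,:512]; z=c['z_map']
    P=np.dstack([(u-c['cx'])/c['fx']*z,(v-c['cy'])/c['fy']*z,z]).reshape(-1,3)
    if 'T_tool_cam' in c:
        T=np.array(c['T_tool_cam']);q=c['s']['ee_rot']; R=Ro.from_quat(np.r_[q[1:],q[0]]).as_matrix()
        P=(P@T[:3,:3].T+T[:3,3])@R.T+c['s']['eef_pos']
    else:
        R=cv2.Rodrigues(np.array(c['rvec'],float))[0]; P=(P-np.array(c['tvec']).ravel())@R
    return P.reshape(384,512,3)
E
python3 - <<'E'
from h import *
c=cap('wrist','w0'); s=c['s']; print(s['time_s'],s['eef_pos'],s['ee_rot'],s['joints'],s['grip_width'])
c=cap('top','top1')
E
```

```text
1.35 [ 498.56913394 -208.13520628  230.94657444] [-1.75766650e-04  9.98829303e-01  4.83722061e-02 -3.48591376e-04] [-6.12359453e-01  3.47291693e-01  1.45127407e+00 -1.54279003e-04
  1.34379308e+00  8.61689465e-01] 0.0013979809373152595
```

View pics/w0.png

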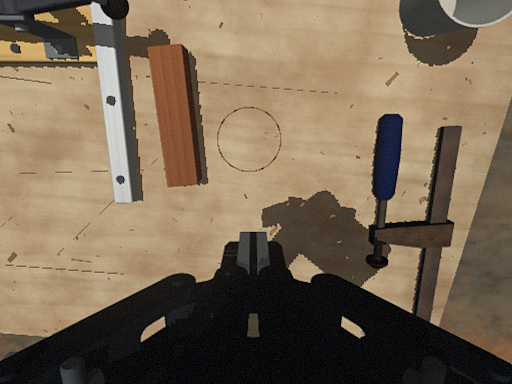

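The wrist view shows the fence (face edge roughly (121,10)-(141,200)) and the batten top, with corners at (148,47), (183,44), (198,184) and (167,187). The ground between the hand and the batten is clear.

Run:
```python
from h import *
c=load('w0'); P=cloud(c); im=c['pixels'].astype(int)
r,g,b=[im[...,i] for i in range(3)]
m=(P[...,2]>30)&(P[...,2]<38)&(r>b+35)&(P[...,0]>440)&(P[...,0]<640)&(P[...,1]<-60)&(P[...,1]>-180)
Q=P[m]; print(len(Q),Q[:,2].mean(),cv2.minAreaRect(Q[:,:2].astype(np.float32)),cv2.boxPoints(cv2.minAreaRect(Q[:,:2].astype(np.float32))))
m=(P[...,2]>20)&(P[...,2]<28)&(abs(r-b)<40)&(P[...,0]>440)&(P[...,0]<640)&(P[...,1]<-20)&(P[...,1]>-90)&(r>90)
Q=P[m]; print(len(Q)); print(cv2.boxPoints(cv2.minAreaRect(Q[:,:2].astype(np.float32))))
# right edge per x-bin
xs=np.arange(450,600,10); e=[Q[abs(Q[:,0]-x)<5][:,1].min() for x in xs]; print(np.polyfit(xs,e,1),np.round(e,1))
# from top camera
for f in('top0','top1'):
  t=load(f); k=lambda u,v,z:w(t,215+(u-3)/7,150+(v-3)/7,z)
  print(k(466,102,24),k(592,92,24),k(514,510,24),'paddle',k(172,197,56),'catch',k(88,208,58),k(110,206,58),'foot',k(518,152,75))
  break
```

```text
4691 35.10273071958726 ((547.1624145507812, -115.63455963134766), (151.08621215820312, 36.757225036621094), 8.966856002807617) [[ 469.67798  -109.254944]
 [ 475.4071   -145.56294 ]
 [ 624.64685  -122.014175]
 [ 618.9177    -85.70618 ]]
2966
[[441.8677   -43.507896]
 [443.90665  -65.70214 ]
 [641.42664  -47.556755]
 [639.3877   -25.36251 ]]
[ 9.06402628e-02 -1.05682234e+02] [-64.6 -64.  -63.2 -62.3 -61.2 -60.4 -59.7 -58.8 -57.5 -56.4 -55.8 -54.9
 -54.1 -53.1 -52.2]
[685.5 -43.8  24. ] [ 690. -119.   24.] [442.4 -65.1  24. ] paddle [625.6 130.3  56. ] catch [619.7 179.   58. ] [620.6 166.2  58. ] foot [644.4 -70.1  75. ]
```

Request:
servo_tool:
  commands:
    - [1,[0.028,-0.016,0],[0,0,0.05]]
    - [1,[0.0286,-0.016,0.015],[0,0,0]]
    - [1,[0,0,0.04],[0,0,0]]
    - [1,[0,0,0.04],[0,0,0]]
    - [1,[0,0,0.04],[0,0,0]]
    - [1,[0,0,0.04],[0,0,0]]
    - [1,[0,0,0.03],[0,0,0]]
    - [1,[0,0,0.013],[0,0,0]]
    - [1,[0,0,0],[0,0,0]]

```text
time_s: 2.2
eef_pos: [550.1, -170.9, 10.1]
ee_rot: [-0.002, 0.999, 0.045, -0.003]
force: [-0.6, 1.2, 0.1]
grip_width: -0.002
grip_force: 0.0
```

Request:
servo_tool:
  commands:
    - [1,[0,-0.008,0],[0,0,0]]
    - [1,[0,-0.008,0],[0,0,0]]
    - [1,[0,-0.006,0],[0,0,0]]
    - [1,[0,-0.006,0],[0,0,0]]
    - [1,[0,-0.006,0],[0,0,0]]
    - [1,[0,-0.006,0],[0,0,0]]
    - [1,[0,-0.006,0],[0,0,0]]
    - [1,[0,-0.004,0],[0,0,0]]
    - [1,[0,-0.004,0],[0,0,0]]
    - [1,[0,0,0],[0,0,0]]

```text
time_s: 3.03
eef_pos: [547.2, -116.5, 13.2]
ee_rot: [-0.0, 0.999, 0.045, -0.0]
force: [-0.5, -0.1, -0.3]
grip_width: -0.002
grip_force: 0.0
```

Request:
servo_tool:
  commands:
    - [1,[0,-0.003,0],[0,0,0]]
    - [1,[0,-0.003,0],[0,0,0]]
    - [1,[0,-0.002,0],[0,0,0]]
    - [1,[0,-0.001,0],[0,0,0]]
    - [1,[0,0,0],[0,0,0]]

```text
time_s: 3.45
eef_pos: [546.4, -108.1, 13.2]
ee_rot: [-0.0, 0.999, 0.045, -0.0]
force: [0.5, 0.3, -0.0]
grip_width: -0.003
grip_force: 0.0
```

```bash
cat >> h.py <<'E'
def jig(p): 
    d=np.array(p[:2])-[643.1,-47.2]; a=.0916; return np.array([d[0]*np.cos(a)+d[1]*np.sin(a),-d[0]*np.sin(a)+d[1]*np.cos(a)]).round(1)
def batten(f='w'):
    c=cap('wrist',f); P=cloud(c); im=c['pixels'].astype(int); r,b=im[...,0],im[...,2]
    m=(P[...,2]>31)&(P[...,2]<38.5)&(r>b+35)&(P[...,0]>440)&(P[...,0]<700)&(P[...,1]<-40)&(P[...,1]>-180)
    Q=np.array([jig(p) for p in P[m]]); R=cv2.minAreaRect(Q.astype(np.float32)); print(len(Q),R); print(cv2.boxPoints(R)); print('tool',jig(c['s']['eef_pos']),c['s']['force'],c['s']['time_s'])
E
python3 -c "
from h import *
batten('w1')"
```

```text
15070 ((-81.62530517578125, -20.025062561035156), (111.50922393798828, 36.043479919433594), 0.3906460702419281)
[[-137.5015      -2.3838775]
 [-137.25575    -38.426517 ]
 [ -25.749115   -37.66625  ]
 [ -25.994858    -1.6236076]]
tool [-101.8  -51.8] [ 0.53108464  0.27204878 -0.00488596] 3.45
```

View pics/w1.png

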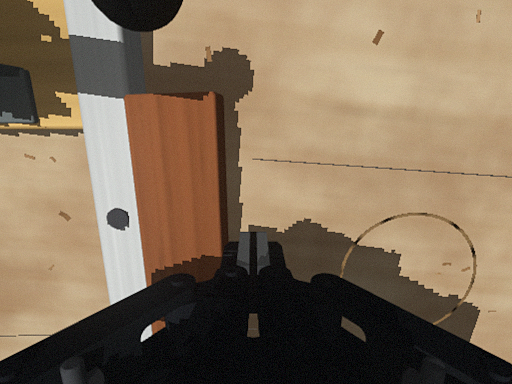

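The batten is now parallel to the fence with a gap of about 2 mm. Its far end is at row ~95, and the pusher is on its side.

Request:
servo_tool:
  commands:
    - [1,[0,-0.0015,0],[0,0,0]]
    - [1,[0,-0.001,0],[0,0,0]]
    - [1,[0,0,0],[0,0,0]]

```text
time_s: 3.75
eef_pos: [546.2, -105.8, 13.3]
ee_rot: [0.0, 0.999, 0.045, -0.0]
force: [-0.6, -0.8, -0.6]
grip_width: -0.0
grip_force: 0.4
```

Request:
servo_tool:
  commands:
    - [1,[0,0.02,0],[0,0,0]]
    - [1,[0,0.02,-0.02],[0,0,0]]
    - [1,[-0.04,0,-0.025],[0,0,0]]
    - [1,[-0.04,0,0],[0,0,0]]
    - [1,[-0.03,-0.02,0],[0,0,0]]
    - [1,[0,-0.03,0],[0,0,0]]
    - [1,[0,-0.0203,0.02],[0,0,0]]
    - [1,[0,0,0.025],[0,0,0]]
    - [1,[0,0,0],[0,0,0]]

```text
time_s: 4.5
eef_pos: [436.7, -83.5, 7.8]
ee_rot: [-0.001, 0.999, 0.046, -0.002]
force: [-0.6, -0.3, 0.2]
grip_width: 0.001
grip_force: 0.0
```

Request:
servo_tool:
  commands:
    - [1,[0.008,0.001,0],[0,0,0]]
    - [1,[0.008,0,0],[0,0,0]]
    - [1,[0.008,0,0],[0,0,0]]
    - [1,[0.008,0,0],[0,0,0]]
    - [1,[0.008,0,0],[0,0,0]]
    - [1,[0.008,0,0],[0,0,0]]
    - [1,[0.008,0,0],[0,0,0]]
    - [1,[0.008,0,0],[0,0,0]]
    - [1,[0.006,0,0],[0,0,0]]
    - [1,[0,0,0],[0,0,0]]

```text
time_s: 5.33
eef_pos: [509.7, -79.8, 10.4]
ee_rot: [0.0, 0.999, 0.045, 0.001]
force: [0.4, 1.1, 0.1]
grip_width: 0.0
grip_force: 0.0
```

Request:
servo_tool:
  commands:
    - [1,[0.006,0,0],[0,0,0]]
    - [1,[0.005,0,0],[0,0,0]]
    - [1,[0.004,0,0],[0,0,0]]
    - [1,[0.002,0,0],[0,0,0]]
    - [1,[0,0,0],[0,0,0]]

```text
time_s: 5.75
eef_pos: [525.8, -78.3, 10.4]
ee_rot: [0.0, 0.999, 0.045, 0.0]
force: [0.5, -0.2, 0.3]
grip_width: 0.003
grip_force: 0.0
```

```bash
python3 -c "
from h import *
batten('w2')"
```

```text
19182 ((-60.75, -18.450000762939453), (95.5, 36.099998474121094), -0.0)
[[-108.5          -0.40000153]
 [-108.5         -36.5       ]
 [ -13.          -36.5       ]
 [ -13.           -0.40000153]]
tool [-119.6  -20.2] [ 0.51151916 -0.16957244  0.28326551] 5.75
```

View pics/w2.png

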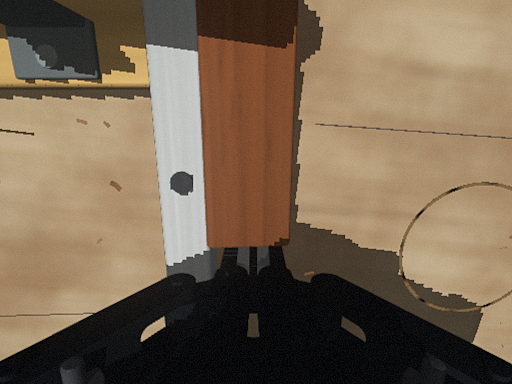

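The batten is flush on the fence, with its near edge at row 245 (jig x −108.5). It has about 3 mm left to go, so I'll push on until the force rises.

Request:
servo_tool:
  commands:
    - [1,[0.0015,0,0],[0,0,0]]
    - [1,[0.001,0,0],[0,0,0]]
    - [1,[0.0005,0,0],[0,0,0]]
    - [1,[0,0,0],[0,0,0]]

```text
time_s: 6.13
eef_pos: [527.4, -78.1, 10.4]
ee_rot: [-0.0, 0.999, 0.045, -0.001]
force: [-6.2, -2.1, 4.6]
grip_width: -0.0
grip_force: 3.2
```

Request:
servo_tool:
  commands:
    - [1,[0.001,0,0],[0,0,0]]
    - [1,[0.0005,0,0],[0,0,0]]
    - [1,[0,0,0],[0,0,0]]

```text
time_s: 6.38
eef_pos: [527.4, -78.0, 10.3]
ee_rot: [-0.0, 0.999, 0.045, -0.003]
force: [-15.4, -4.7, 10.9]
grip_width: -0.001
grip_force: 8.0
```

Request:
servo_tool:
  commands:
    - [1,[-0.006,0,0],[0,0,0]]
    - [1,[-0.012,0,0],[0,0,0]]
    - [1,[-0.02,0,-0.03],[0,0,0]]
    - [1,[0,0,-0.04],[0,0,0]]
    - [1,[0,0,-0.04],[0,0,0]]
    - [1,[0,0,-0.04],[0,0,0]]
    - [1,[0,0,-0.04],[0,0,0]]
    - [1,[0,0,0],[0,0,0]]

```text
time_s: 7.05
eef_pos: [494.7, -82.3, 207.9]
ee_rot: [0.003, 0.999, 0.045, 0.006]
force: [0.8, -0.4, 1.0]
grip_width: -0.003
grip_force: 0.0
```

```bash
python3 -c "
from h import *
batten('w3'); print(sense()['eef_pos'])"
```

```text
3225 ((-49.27180480957031, -18.24782371520996), (35.560420989990234, 115.51243591308594), 89.8936996459961)
[[-107.06091    -35.92085  ]
 [   8.451326   -36.13516  ]
 [   8.517303    -0.5747986]
 [-106.994934    -0.3604889]]
tool [-151.   -21.3] [ 0.84633864 -0.42181943  1.00997225] 7.05
[493.48958071 -81.82670258 204.03917635]
```

View pics/w3.png

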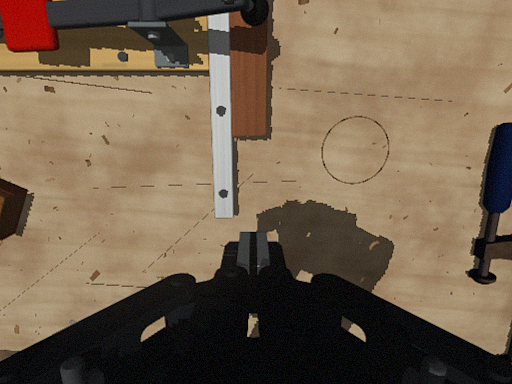

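The batten sits home on the fence and stop, with its near end at (250,137) in this picture. The paddle is at upper left. Next I'll go above the paddle.

Request:
servo_tool:
  commands:
    - [1,[0.0217,-0.0283,0],[0,0,0]]
    - [1,[0.0217,-0.0283,0],[0,0,0]]
    - [1,[0.0217,-0.0283,0],[0,0,0]]
    - [1,[0.0217,-0.0283,0],[0,0,0]]
    - [1,[0.0217,-0.0283,0],[0,0,0]]
    - [1,[0.0217,-0.0283,0],[0,0,0]]
    - [1,[0.0217,-0.0283,0],[0,0,0]]
    - [1,[0,0,0],[0,0,0]]
    - [1,[0,0,0],[0,0,0]]

```text
time_s: 7.85
eef_pos: [625.3, 131.0, 198.1]
ee_rot: [-0.0, 0.999, 0.046, -0.001]
force: [0.1, -0.6, -0.2]
grip_width: 0.0
grip_force: 0.0
```

Request:
servo_tool:
  commands:
    - [1,[0,0,0.03],[0,0,0]]
    - [1,[0,0,0.04],[0,0,0]]
    - [1,[0,0,0.035],[0,0,0]]
    - [1,[0,0,0.02],[0,0,0]]
    - [1,[0,0,0.006],[0,0,0]]
    - [1,[0,0,0],[0,0,0]]
    - [1,[0,0,0],[0,0,0]]

```text
time_s: 8.43
eef_pos: [626.0, 129.1, 70.6]
ee_rot: [0.0, 0.999, 0.045, 0.001]
force: [-0.1, -0.7, 0.0]
grip_width: 0.001
grip_force: 0.0
```

Run:
```python
from h import *
c=cap('scene','s1'); s=sense(); print(s['eef_pos'],jig(s['eef_pos']),s['force'])
cv2.imwrite('pics/s1c.png',cv2.resize(c['pixels'][150:240,180:310,::-1],None,fx=6,fy=6,interpolation=cv2.INTER_CUBIC))
```

```text
[626.34887252 129.24064027  71.25907314] [ -0.5 177.2] [ 0.57588005 -0.30248695  0.89100028]
```

View pics/s1c.png

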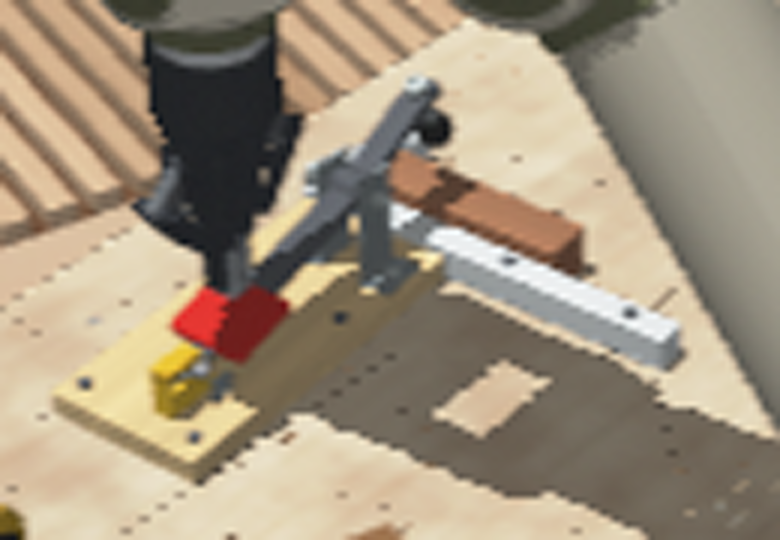

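The tips stand over the middle of the paddle at (230,290), the yellow catch is hooked at (180,380), and the batten is home under the foot. Pressing slowly.

Request:
servo_tool:
  commands:
    - [1,[0,0,0.006],[0,0,0]]
    - [1,[0,0,0.003],[0,0,0]]
    - [1,[0,0,0.002],[0,0,0]]
    - [1,[0,0,0],[0,0,0]]

```text
time_s: 8.82
eef_pos: [625.3, 129.7, 58.1]
ee_rot: [-0.0, 0.999, 0.045, -0.0]
force: [0.1, 1.0, -0.5]
grip_width: -0.003
grip_force: 0.0
```

Request:
servo_tool:
  commands:
    - [1,[0,0,0.001],[0,0,0]]
    - [1,[0,0,0.001],[0,0,0]]
    - [1,[0,0,0.001],[0,0,0]]
    - [1,[0,0,0],[0,0,0]]

```text
time_s: 9.15
eef_pos: [625.8, 129.5, 56.1]
ee_rot: [0.0, 0.999, 0.045, 0.0]
force: [-3.0, 0.0, 7.9]
grip_width: -0.002
grip_force: 3.5
```

Request:
servo_tool:
  commands:
    - [1,[0,0,0.001],[0,0,0]]
    - [1,[0,0,0.001],[0,0,0]]
    - [1,[0,0,0],[0,0,0]]

```text
time_s: 9.4
eef_pos: [625.8, 129.3, 54.3]
ee_rot: [0.0, 0.999, 0.045, 0.0]
force: [-2.0, -2.2, 8.4]
grip_width: -0.001
grip_force: 3.5
```

Request:
servo_tool:
  commands:
    - [1,[0,0,0.001],[0,0,0]]
    - [1,[0,0,0.001],[0,0,0]]
    - [1,[0,0,0],[0,0,0]]
    - [1,[0,0,0],[0,0,0]]
    - [1,[0,0,0],[0,0,0]]
    - [1,[0,0,0],[0,0,0]]

```text
time_s: 9.9
eef_pos: [626.0, 129.1, 52.6]
ee_rot: [0.0, 0.999, 0.045, 0.001]
force: [-2.0, -2.5, 8.3]
grip_width: 0.001
grip_force: 3.6
```

Run:
```python
from h import *
c=cap('scene','s2'); s=sense(); print(s['eef_pos'],jig(s['eef_pos']),s['force'])
cv2.imwrite('pics/s2c.png',cv2.resize(c['pixels'][150:240,180:310,::-1],None,fx=6,fy=6,interpolation=cv2.INTER_CUBIC))
```

```text
[625.9298734  129.14863388  52.58946327] [ -1.  177.2] [-2.26441149 -3.22019237  8.56460268]
```

View pics/s2c.png

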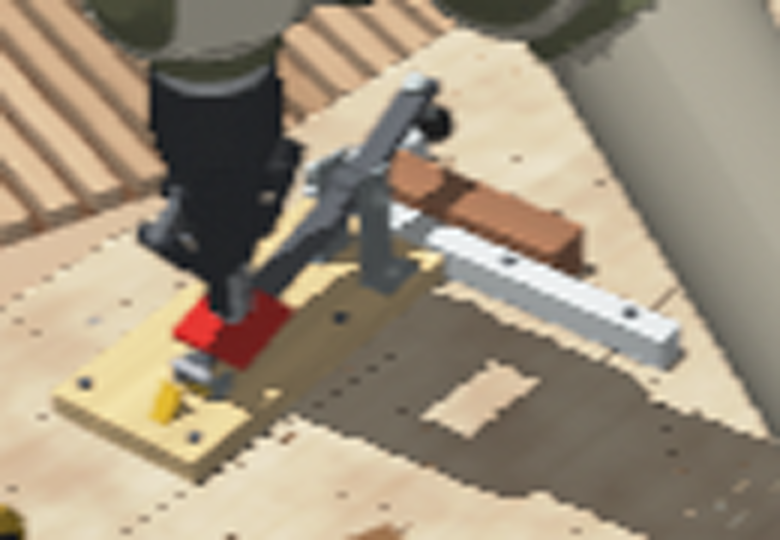

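The catch has swung clear (165,400) and the steel nose is exposed at (200,370), with the paddle still held. Raising slowly, about 18 mm/s.

Request:
servo_tool:
  commands:
    - [1,[0,0,-0.001],[0,0,0]]
    - [1,[0,0,-0.0015],[0,0,0]]
    - [1,[0,0,-0.0015],[0,0,0]]
    - [1,[0,0,-0.0015],[0,0,0]]
    - [1,[0,0,-0.0015],[0,0,0]]
    - [1,[0,0,-0.0015],[0,0,0]]
    - [1,[0,0,-0.0015],[0,0,0]]
    - [1,[0,0,-0.0015],[0,0,0]]
    - [1,[0,0,-0.0015],[0,0,0]]
    - [1,[0,0,-0.0015],[0,0,0]]

```text
time_s: 10.78
eef_pos: [625.7, 130.6, 66.9]
ee_rot: [-0.001, 0.999, 0.045, 0.001]
force: [-2.0, 3.6, 6.8]
grip_width: 0.005
grip_force: 3.3
```

Request:
servo_tool:
  commands:
    - [1,[0,0,-0.0015],[0,0,0]]
    - [1,[0,0,-0.0015],[0,0,0]]
    - [1,[0,0,-0.0015],[0,0,0]]
    - [1,[0,0,-0.0015],[0,0,0]]
    - [1,[0,0,-0.0015],[0,0,0]]
    - [1,[0,0,-0.0015],[0,0,0]]
    - [1,[0,0,-0.0015],[0,0,0]]
    - [1,[0,0,-0.0015],[0,0,0]]
    - [1,[0,0,-0.0015],[0,0,0]]
    - [1,[0,0,-0.0015],[0,0,0]]

```text
time_s: 11.62
eef_pos: [625.7, 130.7, 81.9]
ee_rot: [-0.001, 0.999, 0.045, 0.001]
force: [-1.6, 3.7, 4.9]
grip_width: -0.001
grip_force: 2.8
```

Request:
servo_tool:
  commands:
    - [1,[0,0,-0.0015],[0,0,0]]
    - [1,[0,0,-0.0015],[0,0,0]]
    - [1,[0,0,-0.0015],[0,0,0]]
    - [1,[0,0,-0.0015],[0,0,0]]
    - [1,[0,0,-0.0015],[0,0,0]]
    - [1,[0,0,-0.0015],[0,0,0]]

```text
time_s: 12.12
eef_pos: [625.8, 129.9, 90.5]
ee_rot: [-0.0, 0.999, 0.045, 0.001]
force: [-0.9, 2.1, 4.9]
grip_width: 0.004
grip_force: 2.3
```

Request:
servo_tool:
  commands:
    - [1,[0,0,-0.0012],[0,0,0]]
    - [1,[0,0,-0.0012],[0,0,0]]
    - [1,[0,0,-0.0012],[0,0,0]]
    - [1,[0,0,-0.0012],[0,0,0]]
    - [1,[0,0,-0.0012],[0,0,0]]
    - [1,[0,0,-0.001],[0,0,0]]
    - [1,[0,0,0],[0,0,0]]

```text
time_s: 12.7
eef_pos: [625.3, 129.5, 96.6]
ee_rot: [0.0, 0.999, 0.045, -0.0]
force: [0.1, -0.4, -0.2]
grip_width: -0.0
grip_force: 0.0
```

Off the paddle with zero force; the foot has settled. Lifting clear.

Request:
servo_tool:
  commands:
    - [1,[0,0,-0.002],[0,0,0]]
    - [1,[0,0,-0.005],[0,0,0]]
    - [1,[0,0,-0.02],[0,0,0]]
    - [1,[0,0,-0.03],[0,0,0]]
    - [1,[0,0,-0.03],[0,0,0]]
    - [1,[0,0,-0.02],[0,0,0]]
    - [1,[0,0,0],[0,0,0]]
    - [1,[0,0,0],[0,0,0]]

```text
time_s: 13.37
eef_pos: [625.8, 129.7, 204.9]
ee_rot: [0.0, 0.999, 0.045, 0.001]
force: [-1.3, 0.2, -0.8]
grip_width: -0.003
grip_force: 0.0
```

Run:
```python
from h import *
c=cap('scene','s3'); s=sense(); print(s['eef_pos'],s['force'],s['dq'].round(3))
cv2.imwrite('pics/s3c.png',cv2.resize(c['pixels'][150:240,180:310,::-1],None,fx=6,fy=6,interpolation=cv2.INTER_CUBIC))
```

```text
[625.23469211 129.63664625 203.45797093] [-0.13866869  0.11081015 -0.44186781] [-0.002  0.02   0.022  0.    -0.003 -0.   ]
```

View pics/s3c.png

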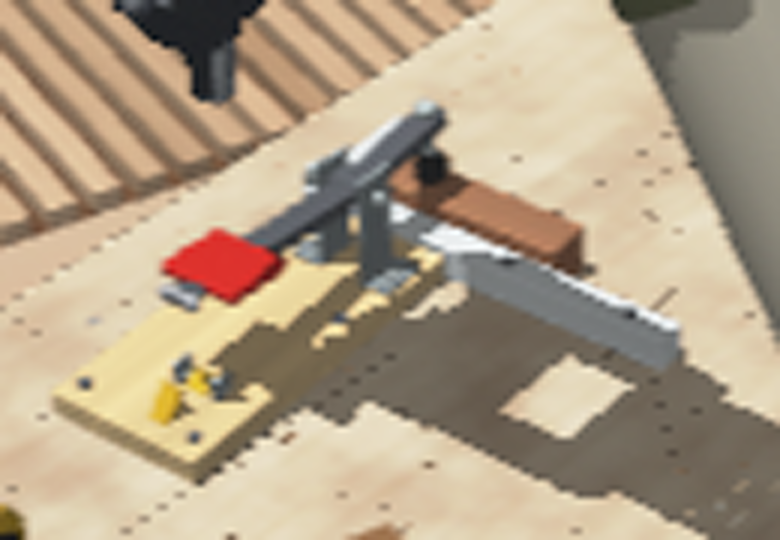

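The foot rests on the batten (432,165), the paddle is up (220,265), the catch is clear (165,400), and the robot is clear of everything.

```bash
python3 -c "
from rig import *
print(finish_job())"
```

```text
the job is handed in; nothing more can be done
None
```

I handed the job in at about 13.4 s of the 64 s allowed. The batten is home against the fence and stop, the catch is clear, and the clamp was let down slowly onto the batten. The hand is clear of everything and the other items weren't touched; no verdict came back from the judge.

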